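# Seat a lens barrel in a V-block and clamp it with a sprung jaw

## Task

Stand the black lens barrel upright on the clamping fixture's plate, between the V-block and the open jaw, and let go of it. Then slide the jaw up by its red tab so that the white sprung pad pushes the barrel home into the V, centred against both faces, and leave it clamped there with a light force of about 6 newtons: the jaw must never press on the barrel with more than 10. Do not disturb the beaker, the vial or the round sensor head nearby.

Things in the scene. Friction and masses are not known exactly. Their poses are not given: they have to be found in the camera images.
- barrel: Lens barrel: black upright cylinder, 35 mm diameter, 75 mm tall, with two brass collars of 36 mm diameter (5 to 13 mm and 45 to 53 mm above its foot). About 0.15 kg. Stands loose on the bench. Origin: centre of its foot; z up along its axis.
- fixture: Clamping fixture, fixed to the bench: smooth aluminium plate 250 (x) x 110 (y) x 12 mm. Origin: centre of the plate's underside, on the bench. +x points along the slide, from the jaw towards the steel V-block at the +x end; z up. The V opens towards -x; its corner is at x = +98 mm. Low rails (10 mm above the plate) at y = +-36 mm.
- bay (a point): Point on the plate's top in the free bay in front of the V (fixture x = +35 mm, y = 0, z = 12 mm), a good place to stand the barrel's foot, fingers at its +y and -y sides. Axes as the fixture's.
- v_face_left: The V's vertical polished face on the fixture's +y side, 38 mm long, 55 mm tall, at 45 degrees to the slide (the V is 90 degrees). Origin: foot of the V's corner, on the plate's top; axes as the fixture's. The V-block reaches forward to fixture x = +71 mm, out to y = +-42 mm, and 67 mm above the bench.
- v_face_right: The V's face on the fixture's -y side, the mirror image. Same origin and axes.
- v_seat (a point): Point on the plate's top where the centre of the barrel's foot is when the barrel is home against both faces (fixture x = +72.5 mm, y = 0, z = 12 mm).
- jaw: Sliding jaw on the rails: slides along the fixture's x only, 112 mm in all, with a steady drag of about 11 N, and stays where it is left (it holds about 10 N of spring force). Dark carriage 50 x 62 mm, 23 mm high. Origin: under the carriage's centre, on the plate's top; axes as the fixture's. Fully open the origin is at fixture x = -92 mm; at the start up to 14 mm further in.
- jaw_tab (a point): Where to hold or push the jaw: middle of its upright red tab, 56 mm above the plate, 12 mm behind (-x of) the jaw's origin. The tab is 16 mm thick along x, 40 mm wide along y, and stands from 23 to 73 mm above the plate. Free of other parts behind; the pad's back is at least 46 mm ahead of its front.
- jaw_nose (a point): Point of the jaw 50 mm ahead (+x) of its origin, 28 mm up. The face of the white upright pad (34 mm wide, 53 mm tall, 8 mm thick, slippery, on a spring plunger) stands 0 to 20 mm ahead of it, unloaded: set by a screw, different every time, not reported. The spring yields 4 N per mm up to 10 mm, without preload. Push on the tab = drag + spring force, so feel for it.
- beaker: Glass beaker, 51 mm diameter, 63 mm tall, standing loose. Origin: centre of its foot. Leave alone.
- vial: Small amber vial with a black cap, 22 mm diameter, 52 mm tall, standing loose. Origin: centre of its foot. Leave alone.
- power_head: Round white sensor head lying flat, 50 x 63 x 16 mm. Origin: centre of its underside. Leave alone.
Mind the look-alikes: they are no part of the job. Leave any green look-alike of the barrel alone.

How it is judged:
By the outcome, as a careful person would: the job done as asked, in the order asked, and still so for the second after the job is handed in, with the robot touching nothing.
It also fails if it takes over 67 s, if anything falls off the work surface, if the arm or the gripper's body presses on something with over 40 N, if the wrist force passes 120 N, or if a joint passes its speed limit or range.

## Robot

A 6-joint arm with a two-finger parallel gripper is mounted at the origin on a cart in front of the work surface, level with it; the furniture and walls round the work are solid. World frame = base frame: x ahead of the robot, y to its left, z up, the work surface at z = 0. Lengths are in m, angles in degrees, forces in N, time in s.
With the tool pointing down it reaches from about 0.4 to 0.825 m from the base axis. Payload 7 kg.
Tool frame: the origin (TCP) lies between the finger pads; the fingertips stand 25 mm ahead of it and the grasp point (between the pads) lies 6 mm ahead of it; z points along the fingers, y is the line along which they close (so a half turn about z gives the same grasp; the last joint's range is limited). The gripper opens to 88 mm and grips with 3 to 60 N. Pads are 19 mm wide; open, the fingers measure 130 mm over their backs; the gripper's body (78 mm by 193 mm) begins 47 mm behind the grasp point.
Start: joints at [87.038, 20.546, 0.682, 0, -70.136, -16.507], TCP at [0.225, 0.636, 0.252] pointing down, gripper open.
Joint ranges: [-176.03, 176.03], [-82.01, 121.73], [-58.28, 71.71], [-173.87, 95.51], [-174.79, -0.11], [-173.66, 173.66]. Speed limits (degrees/s): [136.94, 136.94, 172.46, 180, 180, 180].

## Interface

Orientations are given as [roll, pitch, yaw] about the fixed x, y, z axes, in that order (R = Rz(yaw) Ry(pitch) Rx(roll)).
In Python, from plant import status, optics, job gives the robot as it stands. The module is installed in compiled form; this text tells all that it offers.
- The arm moves only by the shell command python3 -m pendant 'ROWS'. ROWS is a JSON list of rows, 1 to 8 of them, each an object with the fields xyz (a list: dx, dy, dz in m), spin (a turn about the tool's z in degrees), aperture (the finger opening in m); a field left out counts as zero (the opening has to be given); each row is the pose to reach, as a shift and turn from the pose commanded when the command began, along the tool's axes at that moment; what a row does not reach only later rows make up. A row lasts 1/8 s, in which the tool goes at most 0.0625 m and 10.7 degrees, less where a joint would pass 70% of its speed; a pose out of reach is approached as far as the arm can. The fingers move at their own pace and stop on an object; the grip force is fixed at half the most. Time passes only in rows, so rows that do not move let the fingers close. It prints the time, the measured TCP pose, the force, the opening and the grip force at its end. Input that does not fit is refused with a message, and nothing moves.
- status.get_obs(): the state, without advancing time (a new reading comes with each control period).
- optics.snapshot(name): name is "side" or "top"; returns a dict with "frame" (420x560x3 uint8, red, green, blue), "z_map" (420x560 float32, m along the optical axis (not along the pixel's ray), 0 where there is no reading), "fovy" (degrees; the focal length in pixels is half the picture's height over the tangent of half this angle, whatever the lens; pixels are square), "cx", "cy" (the principal point, pixels), "k1" (the pictures are not rectified: a ray, as slopes to the right and down, at radius r is drawn at 1 + k1 r^2 times it, then the intrinsics apply), "R" (3x3) and "t" (3): a world point X has camera coordinates R X + t. Camera axes: x right, y down, z forward; pixel columns grow to the right and rows downward; lengths in m; the calibration is good to about 2 mm. A picture is of the moment at which its call begins.
- job.close_job(): hands the job in; it is judged then, once.
The state is a dict: "clock": time; "joint_pos": joint angles; "qvel": joint speeds; "tau": joint torques, N m; "tool_pos": TCP position; "orientation": TCP orientation; "force": force on the tool from outside, world axes, zero at the start; "moment": the same for the moment, N m; "opening": finger opening in m; "gripper_force": force on a finger pad.
Only numpy, scipy, OpenCV 4.12 (cv2) and the standard library are available. Lean on these libraries where they do the work, as an engineer would, in place of code of your own. Each camera call takes 0.05 s, during which the arm holds its last target. There are 200 camera calls.

## Working session

There is one attempt and no reset: what is moved stays moved. The work goes in short steps, Python scripts to look and compute and a shell command to move; the robot and the scene stay as the last step left them, time stands still between calls to the robot, and variables do not carry over. Pictures are saved under pics/ and viewed, at most 10 in all, crops included, and the job is handed in when it is done.

```bash
mkdir -p pics; cat > h.py <<'E'
import numpy as np, cv2
from plant import status, optics
def snap(n):
    s=optics.snapshot(n); np.save(f'/tmp/{n}.npy',s,allow_pickle=True); return s
def load(n): return np.load(f'/tmp/{n}.npy',allow_pickle=True).item()
def ray(s,u,v):
    H=s['frame'].shape[0]; f=H/2/np.tan(np.radians(s['fovy'])/2)
    K=np.array([[f,0,s['cx']],[0,f,s['cy']],[0,0,1]])
    p=cv2.undistortPoints(np.array([[[u,v]]],float),K,np.array([s['k1'],0,0,0,0.]))[0,0]
    return np.array([p[0],p[1],1.])
def atz(s,u,v,z):
    R,t=np.array(s['R']),np.array(s['t']); d=R.T@ray(s,u,v); c=-R.T@t
    return c+d*(z-c[2])/d[2]
def dep(s,u,v):
    R,t=np.array(s['R']),np.array(s['t']); zz=s['z_map'][int(v),int(u)]
    return R.T@(ray(s,u,v)*zz-t)
def save(s,fn,box=None,k=1):
    im=s['frame'][:,:,::-1]
    if box: im=im[box[1]:box[3],box[0]:box[2]]
    cv2.imwrite('pics/'+fn,cv2.resize(im,None,fx=k,fy=k,interpolation=cv2.INTER_CUBIC))
E
python3 - <<'E'
from h import *
for n in('top','side'): 
    s=snap(n); save(s,n+'0.png',k=1.4)
    print(n,s['fovy'],s['k1'],-np.array(s['R']).T@np.array(s['t']),np.round(s['R'],2).tolist())
print(status.get_obs())
E
```

```text
top 50.781428401845844 0.04608609804337153 [ 0.39879565 -0.24186855  1.01559284] [[-0.02, -1.0, -0.01], [-0.99, 0.02, -0.16], [0.16, 0.01, -0.99]]
side 45.40309472457956 0.009972927074045065 [0.4375232 0.5569131 0.5269833] [[-0.99, -0.17, 0.03], [-0.1, 0.48, -0.87], [0.13, -0.86, -0.49]]
{'clock': 0.1, 'joint_pos': array([ 8.70384795e+01,  2.05876216e+01,  6.38830102e-01, -1.90825608e-02,
       -7.01352745e+01, -1.65079520e+01]), 'qvel': array([-0.08007312, -0.2145679 ,  0.04095578, -0.04514931, -0.09648553,
        0.0952866 ]), 'tau': array([-6.71007692e-04, -5.84166527e+01,  2.93750560e+01,  7.01538071e+00,
        1.01177866e-02, -5.57557746e-05]), 'tool_pos': array([0.22484995, 0.63602203, 0.25070737]), 'orientation': array([ 1.79914301e+02, -6.68931651e-03, -1.94759649e+01]), 'force': array([ 0.15578767,  0.51294057, -0.62448951]), 'moment': array([ 0.01205246, -0.10330907,  0.05102268]), 'gripper_force': 0.0, 'opening': 0.0874288735696778}
```

View pics/top0.png

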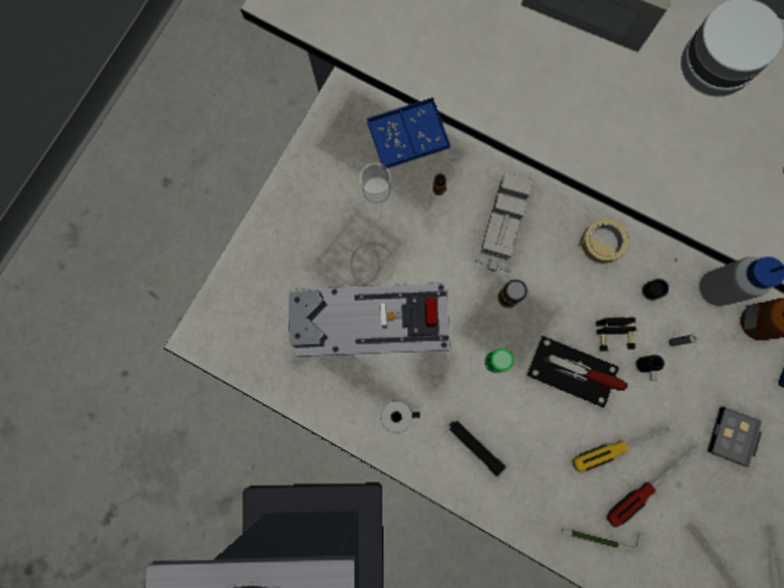

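View pics/side0.png

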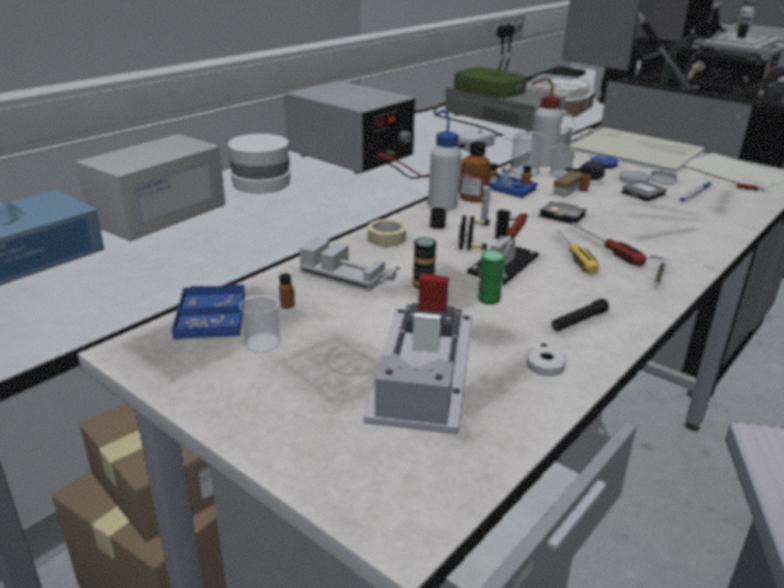

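The top picture shows the fixture at (370,320), V-block left, jaw right with its red tab at (432,312) and the white pad at (384,314). Things that could be taken for the barrel:
- black cylinder with a grey top at (513,290)
- green look-alike at (500,360)
- small black caps at (655,290) and (650,363)
- black torch at (478,448)

I choose (513,290). The side view shows its brass collars at (424,262). I'll check it in a close crop.

```bash
python3 - <<'E'
from h import *
s=load('top'); save(s,'crop_top.png',(200,190,400,290),4)
s=load('side'); save(s,'crop_side.png',(250,150,370,310),3.7)
E
```

```text
(no output)
```

View pics/crop_top.png

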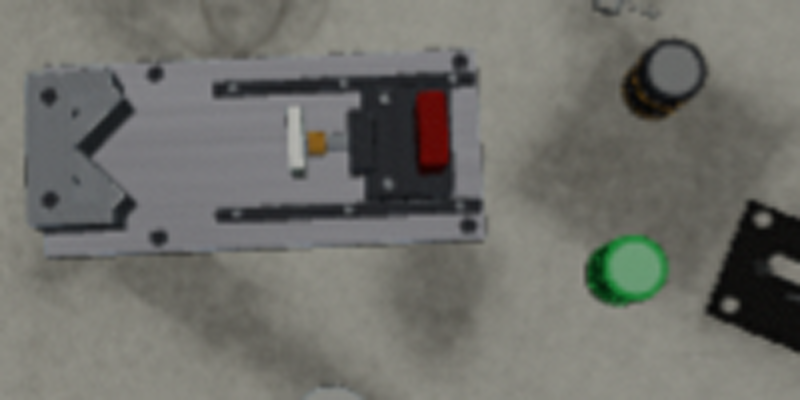

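View pics/crop_side.png

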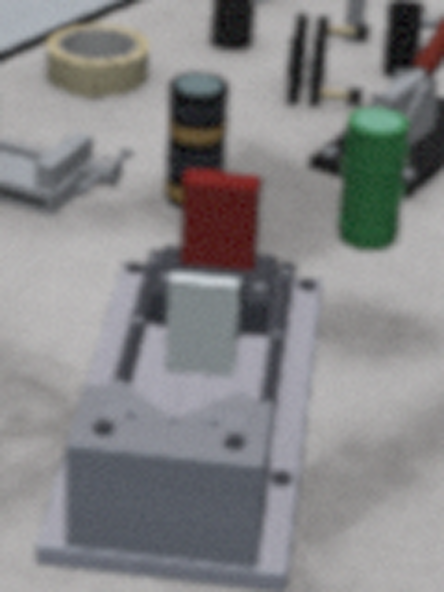

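The crops confirm the black barrel with two brass collars: top disc at top-crop (675,70), full pixel (368.5,207). The green one is at (633,265). The side view gives the barrel's top centre at crop (200,85).

```bash
python3 - <<'E'
from h import *
s=load('top')
P=lambda x,y,z: atz(s,(x+.5)/4-.5+200,(y+.5)/4-.5+190,z)
for n,x,y,z in [('barreltop',675,70,.075),('cRt',475,52,.012),('cRb',485,241,.012),('cLb',45,256,.012),('Vcorner',80,150,.067),('Vlt',27,72,.067),('Vlb',37,228,.067),
 ('tabtop1',419,93,.085),('tabtop2',446,90,.085),('tabtop3',449,165,.085),('tabtop4',420,171,.085),('padtop',295,107,.067),('padbot',295,172,.067),('green',633,265,.075)]:
    print(n,np.round(P(x,y,z),4),np.round(dep(s,(x+.5)/4-.5+200,(y+.5)/4-.5+190),4))
# barrel top from depth
v=load('side')
u=lambda x,y:((x+.5)/3.7-.5+250,(y+.5)/3.7-.5+150)
for n,x,y,z in [('barreltop',200,85,.075),('Lb',38,555,.012),('Rb',285,578,.012),('tabL',184,172,.085),('tabR',259,178,.085)]:
    print('side',n,np.round(atz(v,*u(x,y),z),4))
def cloud(s):
    R,t=np.array(s['R']),np.array(s['t'])
    H,W=s['z_map'].shape; f=H/2/np.tan(np.radians(s['fovy'])/2)
    K=np.array([[f,0,s['cx']],[0,f,s['cy']],[0,0,1]])
    uv=np.stack(np.meshgrid(np.arange(W),np.arange(H)),-1).reshape(-1,1,2).astype(float)
    p=cv2.undistortPoints(uv,K,np.array([s['k1'],0,0,0,0.]))[:,0]
    z=s['z_map'].reshape(-1,1); return (np.c_[p,np.ones(len(p))]*z-t)@R, s['frame'].reshape(-1,3).astype(int)
for q in(s,v):
    X,c=cloud(q)
    b=P(675,70,.075)
    m=(np.linalg.norm(X[:,:2]-b[:2],axis=1)<.03)&(X[:,2]>.068)&(X[:,2]<.085)
    Y=X[m]; print('barrel cloud',m.sum(),Y.mean(0),Y.min(0),Y.max(0))
    m=(c[:,0]>80)&(c[:,1]<40)&(X[:,2]>.078)&(X[:,2]<.095)&(abs(X[:,0]-.46)<.12)&(X[:,1]>-.2)&(X[:,1]<.2)
    Y=X[m]; print('tab',m.sum(),Y.mean(0) if m.sum() else '', Y.min(0) if m.sum() else '',Y.max(0) if m.sum() else '')
E
```

```text
barreltop [ 0.5527 -0.4175  0.075 ] [ 0.5524 -0.4171  0.0771]
cRt [ 0.5761 -0.3153  0.012 ] [ 0.5779 -0.3161  0.0017]
cRb [ 0.4676 -0.3173  0.012 ] [ 0.4673 -0.3171  0.0153]
cLb [ 0.4645 -0.0684  0.012 ] [ 0.4652 -0.0665  0.0009]
Vcorner [ 0.5175 -0.0964  0.067 ] [ 0.5193 -0.0942  0.0525]
Vlt [ 0.5609 -0.0675  0.067 ] [ 5.724e-01 -5.510e-02 -3.000e-04]
Vlb [ 0.4759 -0.0735  0.067 ] [ 0.4759 -0.0737  0.0679]
tabtop1 [ 0.5418 -0.2795  0.085 ] [ 0.5491 -0.2815  0.0372]
tabtop2 [ 0.5431 -0.2939  0.085 ] [ 0.5509 -0.2967  0.0344]
tabtop3 [ 0.503  -0.2942  0.085 ] [ 0.5031 -0.2943  0.0835]
tabtop4 [ 0.5001 -0.2789  0.085 ] [ 0.5036 -0.2801  0.0531]
padtop [ 0.5384 -0.2129  0.067 ] [ 0.5459 -0.2113  0.016 ]
padbot [ 0.503  -0.2123  0.067 ] [ 0.5029 -0.2123  0.068 ]
green [ 0.4491 -0.39    0.075 ] [ 0.4491 -0.39    0.0748]
side barreltop [ 0.5509 -0.4128  0.075 ]
side Lb [ 0.5699 -0.0577  0.012 ]
side Rb [ 0.4639 -0.0635  0.012 ]
side tabL [ 0.5421 -0.2844  0.085 ]
side tabR [ 0.5035 -0.286   0.085 ]
barrel cloud 212 [ 0.55165656 -0.41545033  0.0758134 ] [ 0.53557505 -0.4314381   0.06856782] [ 0.56866851 -0.39907649  0.07998709]
tab 0   
barrel cloud 124 [ 0.55235758 -0.41141438  0.07308031] [ 0.53558565 -0.43449982  0.06804914] [ 0.57028113 -0.39701895  0.07626648]
tab 0
```

```bash
python3 - <<'E'
from h import *
s=load('top')
P=lambda x,y,z: atz(s,(x+.5)/4-.5+200,(y+.5)/4-.5+190,z)[:2]
def ang(a,b): d=b-a; return np.degrees(np.arctan2(d[1],d[0]))
S=[P(155,73,.012),P(158,237,.012),P(460,62,.012),P(468,225,.012)]
print('screws',np.round(S,4)); a=(S[2]+S[3])/2;b=(S[0]+S[1])/2
print('centreline',a,b,ang(a,b),'cross',ang(S[1],S[0]),ang(S[3],S[2]))
for p,q in[((475,77),(215,88)),((480,204),(217,213))]: p,q=P(*p,.022),P(*q,.022); print('rail',p,q,ang(p,q))
print('V screws',P(48,97,.067),P(50,200,.067),(P(48,97,.067)+P(50,200,.067))/2)
print('lower edge',ang(P(485,241,.012),P(45,256,.012)),'upper',ang(P(475,52,.012),P(130,62,.012)))
print('carriage rear corners',P(452,197,.035),P(455,95,.035))
E
```

```text
screws [[ 0.568  -0.131 ]
 [ 0.4738 -0.1323]
 [ 0.5705 -0.3065]
 [ 0.4768 -0.308 ]]
centreline [ 0.52364128 -0.30727284] [ 0.52090906 -0.13167752] 90.89143701491084 cross 0.8056485478460798 0.9135263953624778
rail [ 0.55993829 -0.31411382] [ 0.55692657 -0.16621588] 91.16657995468634
rail [ 0.48765351 -0.31448033] [ 0.48577336 -0.16665858] 90.72870792136719
V screws [ 0.5468588  -0.07897922] [ 0.490827   -0.08038605] [ 0.5188429  -0.07968263]
lower edge 90.70640643359513 upper 90.38863742276502
carriage rear corners [ 0.49070348 -0.29816058] [ 0.54787315 -0.30164682]
```

```bash
cat >> h.py <<'E'
from scipy.spatial.transform import Rotation as Ro
def to(x,y,z,yaw=None):
    o=status.get_obs(); R=Ro.from_euler('xyz',o['orientation'],degrees=True)
    d=R.inv().apply(np.array([x,y,z])-o['tool_pos'])
    print('clock',round(o['clock'],2),'pos',np.round(o['tool_pos'],4),'rpy',np.round(o['orientation'],2),'F',np.round(o['force'],1),'op',round(o['opening'],4),'gf',round(o['gripper_force'],1))
    print('shift',np.round(d,4),'turn',None if yaw is None else round((o['orientation'][2]-yaw+180)%360-180,2))
def cloud(s):
    R,t=np.array(s['R']),np.array(s['t'])
    H,W=s['z_map'].shape; f=H/2/np.tan(np.radians(s['fovy'])/2)
    K=np.array([[f,0,s['cx']],[0,f,s['cy']],[0,0,1]])
    uv=np.stack(np.meshgrid(np.arange(W),np.arange(H)),-1).reshape(-1,1,2).astype(float)
    p=cv2.undistortPoints(uv,K,np.array([s['k1'],0,0,0,0.]))[:,0]
    z=s['z_map'].reshape(-1,1); return (np.c_[p,np.ones(len(p))]*z-t)@R, s['frame'].reshape(-1,3).astype(int)
E
python3 - <<'E'
from h import *
for n in('top','side'):
    X,_=cloud(load(n)); m=(abs(X[:,0]-.552)<.085)&(abs(X[:,1]+.415)<.03)&(X[:,2]>.012)&(abs(X[:,0]-.552)>.022)
    Y=X[m]; print(n,[(np.round(np.histogram(Y[:,0],np.arange(.467,.64,.01))[0],2)).tolist()], Y[abs(Y[:,0]-.6)<.04].max(0) if m.any() else '')
to(.44,.05,.25,-89.05); to(.552,-.415,.25,-89.05)
E
```

```text
top [[0, 0, 0, 0, 0, 0, 0, 0, 0, 0, 0, 0, 26, 36, 17, 86, 51]] [ 0.63693728 -0.38500293  0.03923796]
side [[0, 0, 0, 0, 0, 0, 0, 0, 0, 0, 0, 0, 23, 15, 17, 74, 26]] [ 0.63663989 -0.38506499  0.03458089]
clock 0.1 pos [0.2248 0.636  0.2507] rpy [ 1.7991e+02 -1.0000e-02 -1.9480e+01] F [ 0.2  0.5 -0.6] op 0.0874 gf 0.0
shift [0.3982 0.4808 0.0015] turn 69.57
clock 0.1 pos [0.2248 0.636  0.2507] rpy [ 1.7991e+02 -1.0000e-02 -1.9480e+01] F [ 0.2  0.5 -0.6] op 0.0874 gf 0.0
shift [0.6589 0.8818 0.0021] turn 69.57
```

Device lies from x = 0.59 on, so I keep the present yaw for the grasp (fingers mostly along world y, where it is clear) and turn while carrying.

```bash
python3 -m pendant '[{"xyz":[0.05, 0.06, 0], "aperture":0.088}, {"xyz":[0.10, 0.12, 0], "aperture":0.088}, {"xyz":[0.14, 0.17, 0], "aperture":0.088}, {"xyz":[0.18, 0.22, 0], "aperture":0.088}, {"xyz":[0.22, 0.26, 0], "aperture":0.088}, {"xyz":[0.25, 0.31, 0], "aperture":0.088}, {"xyz":[0.29, 0.35, 0], "aperture":0.088}, {"xyz":[0.33, 0.40, 0], "aperture":0.088}]' && python3 -m pendant '[{"xyz":[0.04, 0.05, 0], "aperture":0.088}, {"xyz":[0.08, 0.10, 0], "aperture":0.088}, {"xyz":[0.11, 0.15, 0], "aperture":0.088}, {"xyz":[0.15, 0.20, 0], "aperture":0.088}, {"xyz":[0.19, 0.25, 0], "aperture":0.088}, {"xyz":[0.22, 0.30, 0], "aperture":0.088}, {"xyz":[0.25, 0.35, 0], "aperture":0.088}, {"xyz":[0.28, 0.40, 0], "aperture":0.088}]'; python3 -c "
from h import *
to(.552,-.415,.15)"
```

```text
clock: 1.1
tool_pos: [0.3965, 0.1652, 0.2517]
orientation: [-180.0, -0.0, -19.4]
force: [1.3, 0.4, 0.0]
opening: 0.0872
gripper_force: 0.0
clock: 2.1
tool_pos: [0.527, -0.3054, 0.2511]
orientation: [-180.0, 0.0, -19.5]
force: [2.1, 1.1, 0.8]
opening: 0.0875
gripper_force: 0.0
clock 2.1 pos [ 0.527  -0.3054  0.2511] rpy [-1.7999e+02  3.0000e-02 -1.9480e+01] F [2.1 1.1 0.8] op 0.0875 gf 0.0
shift [0.0602 0.095  0.1011] turn None
```

```bash
python3 -m pendant '[{"xyz":[0.03, 0.048, 0], "aperture":0.088}, {"xyz":[0.06, 0.095, 0], "aperture":0.088}, {"xyz":[0.06, 0.095, 0.05], "aperture":0.088}, {"xyz":[0.06, 0.095, 0.1], "aperture":0.088}, {"xyz":[0.06, 0.095, 0.1], "aperture":0.088}, {"xyz":[0.06, 0.095, 0.1], "aperture":0.088}]'; python3 -c "
from h import *
to(.552,-.415,.055)"
```

```text
clock: 2.85
tool_pos: [0.5529, -0.4135, 0.1534]
orientation: [179.9, -0.1, -19.4]
force: [-0.2, -0.0, 1.2]
opening: 0.0876
gripper_force: 0.0
clock 2.85 pos [ 0.5529 -0.4135  0.1534] rpy [ 1.7995e+02 -9.0000e-02 -1.9430e+01] F [-0.2 -0.   1.2] op 0.0876 gf 0.0
shift [-0.0005  0.0016  0.0984] turn None
```

```bash
python3 -m pendant '[{"xyz":[0, 0.0015, 0.03], "aperture":0.088}, {"xyz":[0, 0.0015, 0.06], "aperture":0.088}, {"xyz":[0, 0.0015, 0.085], "aperture":0.088}, {"xyz":[0, 0.0015, 0.098], "aperture":0.088}, {"xyz":[0, 0.0015, 0.098], "aperture":0.088}, {"xyz":[0, 0.0015, 0.098], "aperture":0.06}]' && python3 -m pendant '[{"aperture":0.05}, {"aperture":0.042}, {"aperture":0.038}, {"aperture":0.03}, {"aperture":0.03}, {"aperture":0.03}, {"aperture":0.03}, {"aperture":0.03}]'; python3 -c "
from h import *
to(.5214,-.157,.21,-89.05)"
```

```text
clock: 3.6
tool_pos: [0.5525, -0.4148, 0.0554]
orientation: [180.0, -0.1, -19.4]
force: [-0.3, -0.6, -0.6]
opening: 0.0822
gripper_force: 0.0
clock: 4.6
tool_pos: [0.5514, -0.4144, 0.0535]
orientation: [-180.0, 0.0, -19.5]
force: [-0.1, 0.0, -0.6]
opening: 0.035
gripper_force: 29.9
clock 4.6 pos [ 0.5514 -0.4144  0.0535] rpy [-180.      0.    -19.47] F [-0.1  0.  -0.6] op 0.035 gf 29.9
shift [-0.1141 -0.2327 -0.1565] turn 69.58
```

```bash
python3 -m pendant '[{"xyz":[0, 0, -0.02], "aperture":0.03}, {"xyz":[0, 0, -0.05], "aperture":0.03}, {"xyz":[0, 0, -0.09], "aperture":0.03}, {"xyz":[0, 0, -0.12], "aperture":0.03}, {"xyz":[0, 0, -0.13], "aperture":0.03}]' && python3 -m pendant '[{"xyz":[-0.02, -0.03, 0], "spin":9, "aperture":0.03}, {"xyz":[-0.04, -0.07, 0], "spin":18, "aperture":0.03}, {"xyz":[-0.055, -0.11, 0], "spin":28, "aperture":0.03}, {"xyz":[-0.07, -0.15, 0], "spin":38, "aperture":0.03}, {"xyz":[-0.09, -0.18, 0], "spin":48, "aperture":0.03}, {"xyz":[-0.10, -0.21, 0], "spin":58, "aperture":0.03}, {"xyz":[-0.113, -0.232, 0], "spin":66, "aperture":0.03}, {"xyz":[-0.114, -0.233, 0], "spin":69.5, "aperture":0.03}]' && python3 -m pendant '[{"aperture":0.03}, {"aperture":0.03}, {"aperture":0.03}]'; python3 - <<'E'
from h import *
to(.5214,-.157,.0665,-89.05)
s=snap('top'); save(s,'carry_top.png',(195,190,345,270),4)
v=snap('side'); save(v,'carry_side.png',(230,120,370,310),3.1)
E
```

```text
clock: 5.22
tool_pos: [0.5521, -0.4146, 0.1856]
orientation: [180.0, -0.2, -19.5]
force: [0.8, -0.6, -1.6]
opening: 0.0349
gripper_force: 29.9
clock: 6.22
tool_pos: [0.5207, -0.155, 0.1825]
orientation: [179.9, 0.0, -89.1]
force: [0.8, -0.6, -0.9]
opening: 0.0351
gripper_force: 29.9
clock: 6.6
tool_pos: [0.5215, -0.157, 0.1832]
orientation: [180.0, 0.0, -89.0]
force: [0.1, 0.6, -1.5]
opening: 0.035
gripper_force: 29.9
clock 6.6 pos [ 0.5215 -0.157   0.1832] rpy [179.97   0.   -88.96] F [ 0.1  0.6 -1.5] op 0.035 gf 29.9
shift [-0.     -0.      0.1167] turn 0.09
```

View pics/carry_side.png

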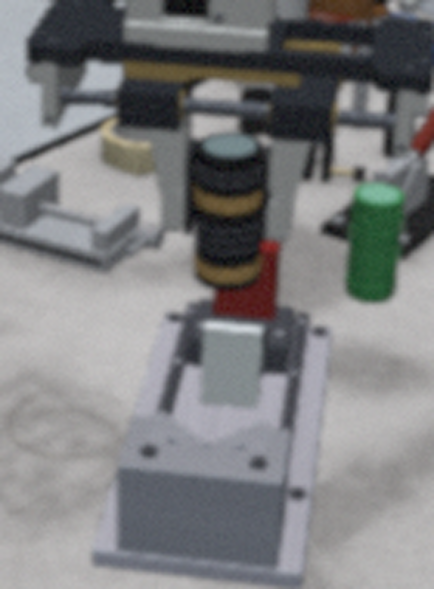

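The side view shows the barrel upright between the fingers (crop (228,210)), over the fixture and well clear. Next I lower it and feel for the plate.

```bash
python3 -m pendant '[{"xyz":[0, 0, 0.03], "aperture":0.03}, {"xyz":[0, 0, 0.06], "aperture":0.03}, {"xyz":[0, 0, 0.09], "aperture":0.03}, {"xyz":[0, 0, 0.105], "aperture":0.03}, {"xyz":[0, 0, 0.110], "aperture":0.03}, {"xyz":[0, 0, 0.112], "aperture":0.03}, {"xyz":[0, 0, 0.112], "aperture":0.03}, {"xyz":[0, 0, 0.112], "aperture":0.03}]' && python3 -m pendant '[{"xyz":[0, 0, 0.001], "aperture":0.03}, {"xyz":[0, 0, 0.001], "aperture":0.03}]'&& python3 -m pendant '[{"xyz":[0, 0, 0.001], "aperture":0.03}, {"xyz":[0, 0, 0.001], "aperture":0.03}]'&& python3 -m pendant '[{"xyz":[0, 0, 0.001], "aperture":0.03}, {"xyz":[0, 0, 0.001], "aperture":0.03}]'
```

```text
clock: 7.7
tool_pos: [0.5221, -0.1567, 0.0723]
orientation: [-179.9, -0.0, -89.0]
force: [0.5, -0.1, -1.9]
opening: 0.0351
gripper_force: 29.9
clock: 7.95
tool_pos: [0.5216, -0.1567, 0.0707]
orientation: [-180.0, 0.0, -89.0]
force: [0.5, -0.3, -1.4]
opening: 0.0354
gripper_force: 29.9
clock: 8.2
tool_pos: [0.5216, -0.1567, 0.0695]
orientation: [180.0, -0.0, -89.0]
force: [-0.7, 0.4, -1.5]
opening: 0.0348
gripper_force: 29.9
clock: 8.45
tool_pos: [0.5215, -0.1567, 0.0684]
orientation: [180.0, -0.0, -89.0]
force: [-0.2, 0.0, 0.2]
opening: 0.035
gripper_force: 29.9
```

```bash
python3 -m pendant '[{"xyz":[0, 0, 0.0005], "aperture":0.03}, {"xyz":[0, 0, 0.0005], "aperture":0.03}]'&& python3 -m pendant '[{"xyz":[0, 0, 0.0005], "aperture":0.03}, {"xyz":[0, 0, 0.0005], "aperture":0.03}]'
```

```text
clock: 8.7
tool_pos: [0.5216, -0.1567, 0.068]
orientation: [180.0, -0.0, -89.0]
force: [-0.3, 0.1, -0.9]
opening: 0.0352
gripper_force: 29.9
clock: 8.95
tool_pos: [0.5216, -0.1567, 0.0675]
orientation: [180.0, -0.0, -89.0]
force: [-0.1, 0.2, -0.5]
opening: 0.0347
gripper_force: 29.9
```

```bash
python3 -m pendant '[{"xyz":[0, 0, 0.0005], "aperture":0.03}, {"xyz":[0, 0, 0.0005], "aperture":0.03}]'&& python3 -m pendant '[{"xyz":[0, 0, 0.0005], "aperture":0.03}, {"xyz":[0, 0, 0.0005], "aperture":0.03}]'&& python3 -m pendant '[{"xyz":[0, 0, 0.0005], "aperture":0.03}, {"xyz":[0, 0, 0.0005], "aperture":0.03}]'
```

```text
clock: 9.2
tool_pos: [0.5216, -0.1567, 0.067]
orientation: [180.0, 0.0, -89.0]
force: [-0.6, -0.6, -0.8]
opening: 0.0352
gripper_force: 29.9
clock: 9.45
tool_pos: [0.5216, -0.1567, 0.0665]
orientation: [180.0, 0.0, -89.0]
force: [0.8, 0.6, -1.1]
opening: 0.0348
gripper_force: 29.9
clock: 9.7
tool_pos: [0.5216, -0.1567, 0.066]
orientation: [180.0, -0.0, -89.0]
force: [-0.2, 0.4, -0.6]
opening: 0.0349
gripper_force: 29.9
```

```bash
python3 -m pendant '[{"xyz":[0, 0, 0.0005], "aperture":0.03}, {"xyz":[0, 0, 0.0005], "aperture":0.03}]'&& python3 -m pendant '[{"xyz":[0, 0, 0.0005], "aperture":0.03}, {"xyz":[0, 0, 0.0005], "aperture":0.03}]'
```

```text
clock: 9.95
tool_pos: [0.5216, -0.1567, 0.0655]
orientation: [-180.0, 0.0, -89.0]
force: [0.3, 1.0, -1.5]
opening: 0.0354
gripper_force: 29.9
clock: 10.2
tool_pos: [0.5219, -0.1567, 0.0654]
orientation: [-180.0, -0.0, -89.0]
force: [-0.6, -0.2, 2.1]
opening: 0.0349
gripper_force: 29.9
```

```bash
python3 -m pendant '[{"xyz":[0, 0, 0.0003], "aperture":0.03}, {"xyz":[0, 0, 0.0003], "aperture":0.037}, {"aperture":0.04}, {"aperture":0.05}, {"aperture":0.06}, {"aperture":0.06}, {"aperture":0.06}, {"aperture":0.06}]'&& python3 -m pendant '[{"xyz":[0, 0, -0.02], "aperture":0.06}, {"xyz":[0, 0, -0.05], "aperture":0.06}, {"xyz":[0, 0, -0.09], "aperture":0.06}, {"xyz":[0, 0, -0.13], "aperture":0.06}, {"xyz":[0, 0, -0.15], "aperture":0.06}, {"xyz":[0, 0, -0.15], "aperture":0.06}]'; python3 - <<'E'
from h import *
to(.5214,-.157,.15)
s=snap('top'); v=snap('side'); save(v,'placed_side.png',(230,120,370,310),3.1)
for q in(s,v):
    X,c=cloud(q); m=(np.hypot(X[:,0]-.5214,X[:,1]+.157)<.03)&(X[:,2]>.08)&(X[:,2]<.096)
    Y=X[m]; print('barrel top',m.sum(),(Y.min(0)+Y.max(0))/2, Y.mean(0) if m.any() else '')
E
```

```text
clock: 11.2
tool_pos: [0.5216, -0.1567, 0.065]
orientation: [180.0, 0.0, -89.0]
force: [1.0, 0.0, 0.4]
opening: 0.0599
gripper_force: 0.0
clock: 11.95
tool_pos: [0.5225, -0.1567, 0.2169]
orientation: [-179.8, -0.0, -89.0]
force: [0.4, -0.3, -0.8]
opening: 0.0597
gripper_force: 0.0
clock 11.95 pos [ 0.5225 -0.1567  0.2169] rpy [-179.78   -0.    -88.96] F [ 0.4 -0.3 -0.8] op 0.0597 gf 0.0
shift [0.0003 0.0013 0.0669] turn None
barrel top 23 [ 0.51878378 -0.15853679  0.08829714] [ 0.51735755 -0.1514647   0.08844281]
barrel top 228 [ 0.52127223 -0.1577751   0.08434103] [ 0.52107527 -0.15383913  0.08536749]
```

View pics/placed_side.png

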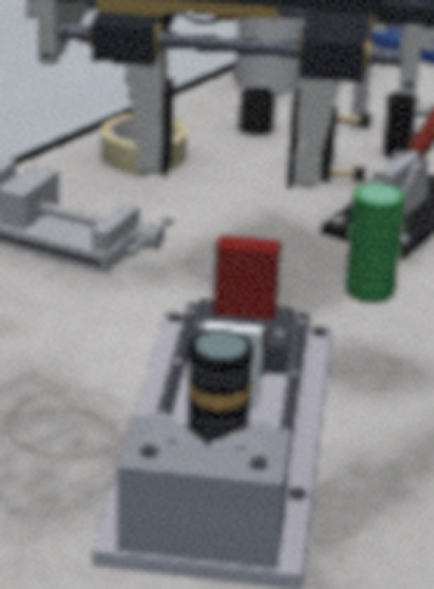

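The barrel stands upright in the bay at (0.521,-0.157), top at side crop (222,345). Next I grip the red tab fore and aft so that I can both push and back off.

```bash
python3 -m pendant '[{"xyz":[0.02, 0, 0], "spin":10, "aperture":0.05}, {"xyz":[0.04, 0, 0], "spin":20, "aperture":0.05}, {"xyz":[0.06, 0, 0], "spin":30, "aperture":0.05}, {"xyz":[0.08, 0, 0], "spin":40, "aperture":0.05}, {"xyz":[0.10, 0, 0.01], "spin":50, "aperture":0.05}, {"xyz":[0.12, 0, 0.02], "spin":60, "aperture":0.05}, {"xyz":[0.13, 0.0005, 0.03], "spin":70, "aperture":0.05}, {"xyz":[0.13, 0.0005, 0.05], "spin":80, "aperture":0.05}]'&& python3 -m pendant '[{"spin":10, "aperture":0.05}, {"spin":10, "aperture":0.05}, {"spin":10, "aperture":0.05}]'; python3 - <<'E'
from h import *
to(.5235,-.2867,.074,-179.05)
v=load('side')
for n in('top','side'):
    s=load(n); X,c=cloud(s); m=(c[:,0]>60)&(c[:,1]<45)&(c[:,2]<45)&(c[:,0]>2.2*c[:,1])&(np.hypot(X[:,0]-.523,X[:,1]+.287)<.04)&(X[:,2]>.03)
    Y=X[m]; T=Y[Y[:,2]>.079]; print(n,m.sum(),len(T), np.round(np.percentile(Y,[2,50,98],axis=0),4).tolist(), np.round(np.percentile(T,[5,95],axis=0),4).tolist() if len(T) else '')
E
```

```text
clock: 13.05
tool_pos: [0.5231, -0.2874, 0.1636]
orientation: [180.0, -0.1, -169.4]
force: [-0.7, -0.0, -0.3]
opening: 0.0502
gripper_force: 0.0
clock: 13.42
tool_pos: [0.5233, -0.2866, 0.1646]
orientation: [180.0, -0.0, -178.7]
force: [0.1, 0.3, 0.4]
opening: 0.0502
gripper_force: 0.0
clock 13.43 pos [ 0.5233 -0.2866  0.1646] rpy [ 1.7999e+02 -4.0000e-02 -1.7874e+02] F [0.1 0.3 0.4] op 0.0502 gf 0.0
shift [-0.0002 -0.0001  0.0906] turn 0.31
top 133 131 [[0.5049, -0.2934, 0.082], [0.5241, -0.2862, 0.0854], [0.5415, -0.2784, 0.0888]] [[0.5051, -0.293, 0.0827], [0.5396, -0.2792, 0.0881]]
side 397 58 [[0.5053, -0.2816, 0.0376], [0.5215, -0.2783, 0.0614], [0.5377, -0.2753, 0.0838]] [[0.5072, -0.2822, 0.0792], [0.5367, -0.2763, 0.0846]]
```

```bash
python3 -m pendant '[{"spin":0.3, "aperture":0.042}, {"xyz":[0, 0, 0.03], "spin":0.3, "aperture":0.042}, {"xyz":[0, 0, 0.06], "spin":0.3, "aperture":0.042}, {"xyz":[0, 0, 0.08], "spin":0.3, "aperture":0.042}, {"xyz":[0, 0, 0.09], "spin":0.3, "aperture":0.042}, {"xyz":[0, 0, 0.09], "spin":0.3, "aperture":0.042}]'&& python3 -m pendant '[{"aperture":0.03}, {"aperture":0.022}, {"aperture":0.018}, {"aperture":0.01}, {"aperture":0.01}, {"aperture":0.01}]'; python3 -c "
from h import *
to(.5225,-.228,.074,-179.05)"
```

```text
clock: 14.18
tool_pos: [0.5235, -0.2867, 0.0751]
orientation: [-180.0, -0.0, -179.2]
force: [0.2, 0.3, -0.4]
opening: 0.0419
gripper_force: 0.0
clock: 14.92
tool_pos: [0.5236, -0.2871, 0.0753]
orientation: [-180.0, 0.0, -179.3]
force: [-0.6, -4.7, 2.7]
opening: 0.0157
gripper_force: 30.0
clock 14.93 pos [ 0.5236 -0.2871  0.0753] rpy [-1.7997e+02  2.0000e-02 -1.7926e+02] F [-0.6 -4.7  2.7] op 0.0157 gf 30.0
shift [0.0003 0.0591 0.0013] turn -0.21
```

```bash
python3 -m pendant '[{"xyz":[0, 0.002, 0], "aperture":0.01}, {"xyz":[0, 0.006, 0], "aperture":0.01}, {"xyz":[0, 0.010, 0], "aperture":0.01}, {"xyz":[0, 0.014, 0], "aperture":0.01}]'&& python3 -m pendant '[{"xyz":[0, 0.004, 0], "aperture":0.01}, {"xyz":[0, 0.008, 0], "aperture":0.01}, {"xyz":[0, 0.011, 0], "aperture":0.01}, {"xyz":[0, 0.013, 0], "aperture":0.01}]'&& python3 -m pendant '[{"xyz":[0, 0.002, 0], "aperture":0.01}, {"xyz":[0, 0.004, 0], "aperture":0.01}]'&& python3 -m pendant '[{"xyz":[0, 0.002, 0], "aperture":0.01}, {"xyz":[0, 0.004, 0], "aperture":0.01}]'
```

```text
clock: 15.42
tool_pos: [0.5233, -0.274, 0.0753]
orientation: [-179.9, 0.0, -179.3]
force: [0.5, -11.2, -0.1]
opening: 0.0157
gripper_force: 30.0
clock: 15.92
tool_pos: [0.5231, -0.2609, 0.0753]
orientation: [-179.9, 0.0, -179.3]
force: [-1.2, -12.1, 0.3]
opening: 0.0159
gripper_force: 30.0
clock: 16.18
tool_pos: [0.523, -0.2569, 0.0753]
orientation: [-179.9, -0.0, -179.3]
force: [-0.9, -10.8, -0.7]
opening: 0.0157
gripper_force: 30.0
clock: 16.42
tool_pos: [0.5229, -0.253, 0.0753]
orientation: [-179.9, -0.0, -179.3]
force: [-1.6, -12.1, 0.0]
opening: 0.016
gripper_force: 30.0
```

```bash
for i in 1; do python3 -m pendant '[{"xyz":[0, 0.002, 0], "aperture":0.01}, {"xyz":[0, 0.004, 0], "aperture":0.01}, {"xyz":[0, 0.006, 0], "aperture":0.01}, {"xyz":[0, 0.008, 0], "aperture":0.01}]'&& python3 -m pendant '[{"xyz":[0, 0.002, 0], "aperture":0.01}, {"xyz":[0, 0.004, 0], "aperture":0.01}, {"xyz":[0, 0.006, 0], "aperture":0.01}, {"xyz":[0, 0.008, 0], "aperture":0.01}]'; done; python3 - <<'E'
from h import *
v=snap('side'); save(v,'push_side.png',(230,120,370,310),3.1)
X,c=cloud(v); m=(np.hypot(X[:,0]-.5214,X[:,1]+.14)<.03)&(X[:,2]>.08)&(X[:,2]<.096)
Y=X[m]; print('barrel top',m.sum(),(Y.min(0)+Y.max(0))/2)
E
```

```text
clock: 16.92
tool_pos: [0.5228, -0.245, 0.0753]
orientation: [-179.9, -0.0, -179.3]
force: [-1.3, -12.3, 0.6]
opening: 0.0156
gripper_force: 30.0
clock: 17.42
tool_pos: [0.5226, -0.237, 0.0754]
orientation: [-179.9, -0.0, -179.3]
force: [-2.0, -11.1, 1.0]
opening: 0.0156
gripper_force: 30.0
barrel top 236 [ 0.52133387 -0.13949481  0.08414376]
```

View pics/push_side.png

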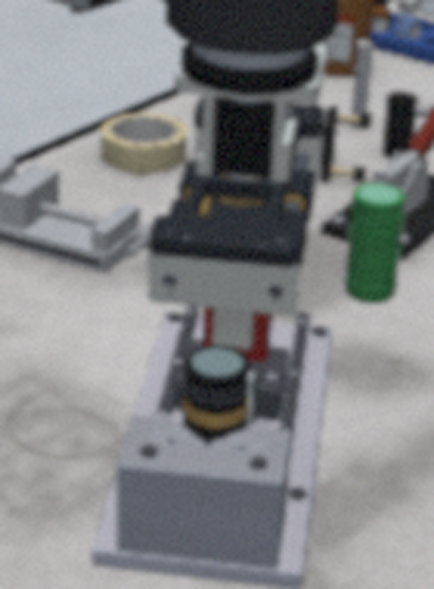

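The barrel is upright and travelling with the pad (top at crop (217,362), y now -0.1395). About 19 mm to go, so I slow down.

```bash
python3 -m pendant '[{"xyz":[0, 0.0015, 0], "aperture":0.01}, {"xyz":[0, 0.003, 0], "aperture":0.01}, {"xyz":[0, 0.0045, 0], "aperture":0.01}, {"xyz":[0, 0.006, 0], "aperture":0.01}]'&& python3 -m pendant '[{"xyz":[0, 0.0015, 0], "aperture":0.01}, {"xyz":[0, 0.003, 0], "aperture":0.01}, {"xyz":[0, 0.0045, 0], "aperture":0.01}, {"xyz":[0, 0.006, 0], "aperture":0.01}]'&& for i in 1 2; do python3 -m pendant '[{"xyz":[0, 0.0005, 0], "aperture":0.01}, {"xyz":[0, 0.001, 0], "aperture":0.01}]'; done | egrep 'clock|pos|force: \['
```

```text
clock: 17.98
tool_pos: [0.5225, -0.231, 0.0753]
orientation: [-179.9, -0.0, -179.3]
force: [-1.9, -12.4, 0.1]
opening: 0.0158
gripper_force: 30.0
clock: 18.48
tool_pos: [0.5224, -0.225, 0.0753]
orientation: [-179.9, -0.0, -179.3]
force: [-1.9, -11.4, 0.7]
opening: 0.0161
gripper_force: 30.0
clock: 18.73
tool_pos: [0.5224, -0.224, 0.0753]
force: [-1.1, -11.7, 1.2]
clock: 18.98
tool_pos: [0.5223, -0.223, 0.0753]
force: [-0.8, -11.4, 1.0]
```

```bash
(python3 -m pendant '[{"xyz":[0, 0.0005, 0], "aperture":0.01}, {"xyz":[0, 0.001, 0], "aperture":0.01}]'; python3 -m pendant '[{"xyz":[0, 0.0005, 0], "aperture":0.01}, {"xyz":[0, 0.001, 0], "aperture":0.01}]'; python3 -m pendant '[{"xyz":[0, 0.0005, 0], "aperture":0.01}, {"xyz":[0, 0.001, 0], "aperture":0.01}]') | egrep 'clock|pos|force: \['
```

```text
clock: 19.23
tool_pos: [0.5223, -0.222, 0.0753]
force: [-1.0, -10.8, -0.0]
clock: 19.48
tool_pos: [0.5223, -0.221, 0.0753]
force: [-1.0, -11.1, 0.4]
clock: 19.73
tool_pos: [0.5223, -0.22, 0.0753]
force: [-1.6, -11.7, 1.8]
```

```bash
(python3 -m pendant '[{"xyz":[0, 0.0005, 0], "aperture":0.01}]'; python3 -m pendant '[{"xyz":[0, 0.0005, 0], "aperture":0.01}]') | egrep 'clock|pos|force: \['
```

```text
clock: 19.85
tool_pos: [0.5223, -0.2195, 0.0753]
force: [-1.7, -11.1, 1.3]
clock: 19.98
tool_pos: [0.5223, -0.219, 0.0753]
force: [-1.4, -11.3, 0.9]
```

```bash
(python3 -m pendant '[{"xyz":[0, 0.0005, 0], "aperture":0.01}]'; python3 -m pendant '[{"xyz":[0, 0.0005, 0], "aperture":0.01}]'; python3 -m pendant '[{"xyz":[0, 0.0005, 0], "aperture":0.01}]') | egrep 'clock|pos|force: \['
```

```text
clock: 20.1
tool_pos: [0.5223, -0.2185, 0.0753]
force: [-1.4, -11.6, 0.5]
clock: 20.23
tool_pos: [0.5222, -0.218, 0.0753]
force: [-1.5, -11.0, 0.4]
clock: 20.35
tool_pos: [0.5223, -0.2175, 0.0753]
force: [-1.6, -10.9, 0.5]
```

```bash
(python3 -m pendant '[{"xyz":[0, 0.0005, 0], "aperture":0.01}]'; python3 -m pendant '[{"xyz":[0, 0.0005, 0], "aperture":0.01}]'; python3 -m pendant '[{"xyz":[0, 0.0005, 0], "aperture":0.01}]') | egrep 'clock|pos|force: \['
```

```text
clock: 20.48
tool_pos: [0.5222, -0.217, 0.0753]
force: [-1.3, -12.1, 1.1]
clock: 20.6
tool_pos: [0.5223, -0.2165, 0.0753]
force: [-1.6, -11.7, 1.1]
clock: 20.72
tool_pos: [0.5222, -0.216, 0.0753]
force: [-1.2, -11.9, 1.3]
```

```bash
(python3 -m pendant '[{"xyz":[0, 0.0005, 0], "aperture":0.01}]'; python3 -m pendant '[{"xyz":[0, 0.0005, 0], "aperture":0.01}]') | egrep 'clock|pos|force: \['
```

```text
clock: 20.85
tool_pos: [0.5222, -0.2155, 0.0753]
force: [-0.6, -12.2, 0.6]
clock: 20.98
tool_pos: [0.5222, -0.2152, 0.0754]
force: [-1.5, -13.4, 0.4]
```

```bash
(python3 -m pendant '[{"xyz":[0, 0.0003, 0], "aperture":0.01}]'; python3 -m pendant '[{"xyz":[0, 0.0003, 0], "aperture":0.01}]') | egrep 'clock|pos|force: \['
```

```text
clock: 21.1
tool_pos: [0.5222, -0.215, 0.0753]
force: [-1.3, -13.8, 1.0]
clock: 21.22
tool_pos: [0.5222, -0.2148, 0.0753]
force: [-1.3, -14.9, -0.7]
```

```bash
(python3 -m pendant '[{"xyz":[0, 0.0003, 0], "aperture":0.01}]'; python3 -m pendant '[{"xyz":[0, 0.0003, 0], "aperture":0.01}]') | egrep 'clock|pos|force: \['
```

```text
clock: 21.35
tool_pos: [0.5222, -0.2146, 0.0753]
force: [-0.5, -15.1, 0.1]
clock: 21.48
tool_pos: [0.5222, -0.2144, 0.0753]
force: [-1.4, -16.6, -0.5]
```

```bash
(python3 -m pendant '[{"xyz":[0, 0.0003, 0], "aperture":0.01}]'; python3 -m pendant '[{"xyz":[0, 0.0003, 0], "aperture":0.01}]') | egrep 'clock|pos|force: \['
```

```text
clock: 21.6
tool_pos: [0.5222, -0.2142, 0.0753]
force: [-1.3, -16.7, -0.2]
clock: 21.72
tool_pos: [0.5222, -0.214, 0.0753]
force: [-1.4, -16.7, -1.0]
```

Force is about 17.3 N against a free drag of 11.5 N, so the spring carries about 6 N. I relax the push slightly (drag holds the jaw), then release.

```bash
python3 -m pendant '[{"xyz":[0, -0.0004, 0], "aperture":0.01}, {"xyz":[0, -0.0007, 0], "aperture":0.01}]' && python3 -m pendant '[{"aperture":0.018}, {"aperture":0.03}, {"aperture":0.042}, {"aperture":0.042}, {"aperture":0.042}]'; python3 - <<'E'
from h import *
to(.5222,-.214,.074)
E
```

```text
clock: 21.98
tool_pos: [0.5222, -0.214, 0.0753]
orientation: [-179.9, -0.0, -179.3]
force: [-0.9, -10.6, 1.4]
opening: 0.0159
gripper_force: 30.0
clock: 22.6
tool_pos: [0.5225, -0.2124, 0.075]
orientation: [180.0, -0.0, -179.3]
force: [0.9, 0.1, 0.4]
opening: 0.0417
gripper_force: 0.0
clock 22.6 pos [ 0.5225 -0.2124  0.075 ] rpy [ 179.99   -0.   -179.26] F [0.9 0.1 0.4] op 0.0417 gf 0.0
shift [ 0.0004 -0.0016  0.001 ] turn None
```

```bash
python3 -m pendant '[{"xyz":[0, -0.0015, -0.02], "aperture":0.042}, {"xyz":[0, -0.0015, -0.05], "aperture":0.042}, {"xyz":[0, -0.0015, -0.1], "aperture":0.042}, {"xyz":[0, -0.0015, -0.15], "aperture":0.042}, {"xyz":[0, -0.04, -0.17], "aperture":0.042}, {"xyz":[0, -0.09, -0.17], "aperture":0.042}, {"xyz":[0, -0.14, -0.17], "aperture":0.042}, {"xyz":[0, -0.14, -0.17], "aperture":0.042}]'; python3 - <<'E'
from h import *
s=snap('top'); v=snap('side')
save(v,'end_side.png',(160,120,400,310),3)
for n,q in(('top',s),('side',v)):
    X,c=cloud(q); m=(np.hypot(X[:,0]-.5205,X[:,1]+.12)<.03)&(X[:,2]>.08)&(X[:,2]<.096)
    Y=X[m]; print('barrel top',n,m.sum(),(Y.min(0)+Y.max(0))/2 if m.any() else '')
    m=(c[:,0]>60)&(c[:,0]>2.2*c[:,1])&(c[:,2]<45)&(np.hypot(X[:,0]-.523,X[:,1]+.214)<.04)&(X[:,2]>.03); Y=X[m]
    print('tab',np.round(np.percentile(Y,[2,50,98],axis=0),4).tolist() if m.any() else '')
E
```

```text
clock: 23.6
tool_pos: [0.5237, -0.3552, 0.2442]
orientation: [180.0, -0.1, -179.5]
force: [-0.3, 0.1, -0.1]
opening: 0.0423
gripper_force: 0.0
barrel top top 152 [ 0.51918972 -0.12370282  0.08610415]
tab [[0.5024, -0.2207, 0.0564], [0.5213, -0.2142, 0.0851], [0.5417, -0.2059, 0.0887]]
barrel top side 262 [ 0.51944209 -0.11805287  0.08431057]
tab [[0.5042, -0.2106, 0.0401], [0.5195, -0.2052, 0.0647], [0.5363, -0.2021, 0.084]]
```

View pics/end_side.png

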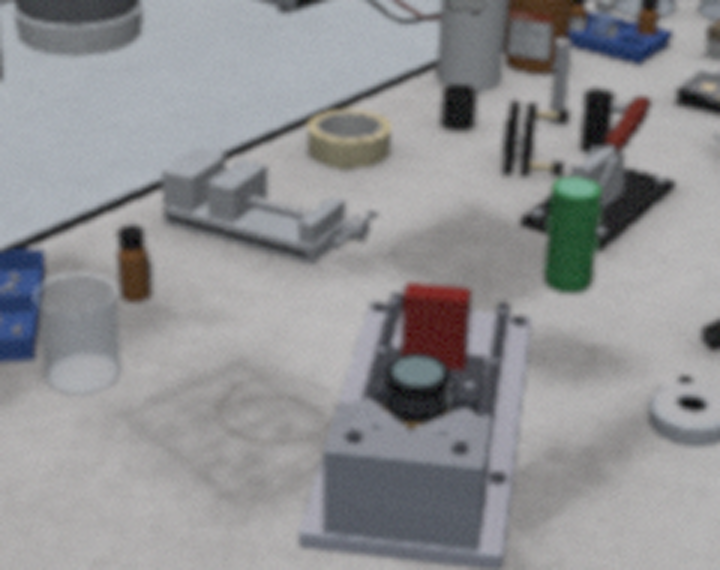

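The barrel is upright in the V at crop (418,372). At V height its x (0.5192) matches the centreline (0.5195). Beaker (80,335), vial (134,265) and sensor head (690,410) are undisturbed, and the gripper is clear. I'm handing in.

```bash
python3 -c "
from plant import job
print(job.close_job())"
```

```text
the job is handed in; nothing more can be done
None
```

The barrel is upright and centred in the V, held by the jaw at an estimated 6 N (push force minus drag). The arm is clear, the beaker, vial and sensor head look undisturbed in the last picture, and the job was handed in at about 24 s.

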